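# Lap the liner plates in a bean chute

## Task

Finish lapping the liner plates in the bean chute. Slide the loose second plate down the slope, keeping it in the chute and not lifting it off, until its lower edge lies square on the blue marks; then take the last plate from the wooden block and lay it - do not drop it - over the second one, screw holes uphill, with its upper edge down on the deck and its lower edge square on the red marks. The second plate must still be on the blue marks when you are done, and the other things on the bench stay where they are.

Things in the scene. Friction and masses are not known exactly. Their poses are not given: they have to be found in the camera images.
- chute: Fixed steel bean chute: a trough sloping 18 degrees, low end towards the robot. Frame: x up the slope along the deck, y to the left across it, z square off the deck; origin on the deck, midway across, below the fixed bottom plate's lower edge. Deck from x = -22 to 205 mm. Inside width 204 mm; side walls 34 mm high off the deck, with 16 mm outward flanges. Plates keep still on it by friction.
- plate1_center (a point): Centre of the fixed bottom plate, same size as the loose plates; chute axes. In these its lower edge is at x = 0 (underside 10 mm off the deck, on a starter strip); its upper edge is down on the deck at x = 61 mm, so its face there is 6 mm off the deck. It lies 0.17 rad flatter than the deck.
- line2 (a point): Point on the deck midway across, level with the middle of the BLUE marks (3 mm paint stripes across the flange and down the inner face of both side walls), 36 mm up the slope from the chute's origin: the line for the second plate's lower edge. Chute axes.
- line3 (a point): The same for the RED marks, 72 mm up the slope from the chute's origin: the line for the last plate's lower edge. Chute axes.
- plate2_center (a point): Centre (half-way up) of the loose second plate: 62 (x) x 180 (y) x 6 (z) mm, bright metal face up (+z), black rubber below, 0.2 to 0.33 kg. The +x edge, with two black screw holes 12 mm from it, is its upper edge; the plain -x edge its lower one. Starts in the chute, lower edge over the fixed plate, upper edge on the deck, about 9 to 15 mm too far uphill and up to 0.08 rad askew.
- plate2_tail_l (a point): Left (+y) end of the second plate's lower edge, at its underside: 31 mm in -x, 90 mm in +y and 3 mm in -z from the plate's centre. Plate axes. Once on its line, this edge's underside is about 10 mm off the deck.
- plate2_tail_r (a point): Right (-y) end of the same edge. Plate axes.
- plate2_head (a point): Middle of the second plate's upper edge, at its underside (it bears on the deck). Plate axes. Once the plate is on its line, it is 61 mm up the slope from the lower edge.
- block: Wooden packing block fixed to the bench, left or right of the chute, 38 (x) x 150 (y) x 30 (z) mm, origin under its centre. The last plate starts flat on it, overhanging it about 12 mm along both long edges.
- plate3_center (a point): Centre (half-way up) of the last plate, the same as the second in size, look, mass and axes. Starts level on the block, +x edge away from the robot within 0.5 rad. Laid right, it lies over the second plate as that one over the fixed one: upper edge on the deck, 0.17 rad flatter than the deck, lower edge on the second plate's face.
- plate3_tail_l (a point): Left (+y) end of the last plate's lower edge, at its underside: 31 mm in -x, 90 mm in +y and 3 mm in -z from its centre. Plate axes. Once laid, about 10 mm off the deck.
- plate3_tail_r (a point): Right (-y) end of the same edge. Plate axes.
- plate3_head (a point): Middle of the last plate's upper edge, at its underside; down on the deck once laid. Plate axes.
- tray: Grey rivet tray, 110 x 150 x 35 mm, on the other side of the chute from the block, loose; not part of the job. Origin under its centre.
- screwdriver: Red-handled screwdriver, 210 mm, loose; not part of the job. Origin under its centre.
- wrench: Steel spanner, 190 mm, loose; not part of the job. Origin under its centre.
- rivet_jar: Glass jar, 60 mm across, 75 mm tall, loose; not part of the job. Origin under its centre.
- gauge: Pressure gauge, 62 mm across, 27 mm tall, loose; not part of the job. Origin under its centre.
- brush: Hand brush, 200 mm, loose; not part of the job. Origin under its centre.
Mind the look-alikes: they are no part of the job. What is shaped like the part that bears plate3_center but yellow is not meant.

How it is judged:
On the way, in this order (a step that is already met when the one before it is completed fails the run):
1. the second plate has been slid down so that both ends of its lower edge are within 5 mm of the blue line, its lower edge on the fixed plate and its upper edge on the deck (x of plate2_tail_l in the frame of chute between 0.031 and 0.041 m and z of plate2_tail_l in the frame of chute between 0.006 and 0.0145 m and x of plate2_tail_r in the frame of chute between 0.031 and 0.041 m and z of plate2_tail_r in the frame of chute between 0.006 and 0.0145 m and z of plate2_head in the frame of chute between -0.002 and 0.003 m and linear speed of plate2 below 0.01 m/s), for 0.2 s.
2. the last plate is lapped over it, both ends of its lower edge within 5 mm of the red line (x of plate3_tail_l in the frame of chute between 0.067 and 0.077 m and z of plate3_tail_l in the frame of chute between 0.006 and 0.0145 m and x of plate3_tail_r in the frame of chute between 0.067 and 0.077 m and z of plate3_tail_r in the frame of chute between 0.006 and 0.0145 m and z of plate3_head in the frame of chute between -0.002 and 0.003 m and linear speed of plate3 below 0.01 m/s), for 0.2 s.
At the end, for the whole second after the job is handed in: Both ends of each plate's lower edge lie within 5 mm (along the slope) of its line: second plate blue, last plate red. Each lower edge rests on the plate below (underside 6 to 14.5 mm off the deck), each upper edge on the deck (under 3 mm); plates released, at rest, metal face up (all of step 1 and all of step 2); the robot touches nothing.
It fails at once if the second plate is lifted off the chute (centre more than 30 mm off the deck) (z of plate2_center in the frame of chute above 0.03 m).
It fails at once if the last plate is dropped or thrown: it moves faster than 0.6 m/s while the fingers do not hold it (linear speed of plate3 above 0.6 m/s and contact force between the fingers and plate3 below 0.01 N).
It fails at once if a bystander is moved more than 25 mm (distance of any of tray, screwdriver, wrench, rivet_jar, gauge, brush from where it was at the start of the episode above 0.025 m).
It also fails if it takes over 69 s, if anything falls off the work surface, if the arm or the gripper's body presses on something with over 40 N, if the wrist force passes 120 N, or if a joint passes its speed limit or range.

## Robot

A 6-joint arm with a two-finger parallel gripper is mounted at the origin on the work surface. World frame = base frame: x ahead of the robot, y to its left, z up, the work surface at z = 0. Lengths are in m, angles in rad, forces in N, time in s.
With the tool pointing down it reaches from about 0.275 to 0.975 m from the base axis. Payload 8.4 kg.
Tool frame: the origin (TCP) lies at the very end of the fingers, on their centre line; the grasp point (between the pads) lies 19 mm behind it; z points along the fingers, y is the line along which they close (so a half turn about z gives the same grasp; the last joint's range is limited). The gripper opens to 92 mm and grips with 3 to 60 N. Pads are 20 mm wide; open, the fingers measure 128 mm over their backs; the gripper's body (75 mm by 189 mm) begins 69 mm behind the grasp point.
Start: joints at [1.181, 0.353, 1.633, -0, 1.155, -0.002], TCP at [0.236, 0.579, 0.215] pointing down, gripper open.
Joint ranges: [-2.63, 2.63], [-0.92, 2.1], [0.06, 2.66], [-1.3, 4.44], [0, 2.69], [-3.02, 3.02]. Speed limits (rad/s): [2.22, 2.22, 2.79, 3.14, 3.14, 3.14].

## Interface

Orientations are given as a rotation vector (axis times angle).
In Python, from rig import * gives the robot as it stands.
- The arm moves only by the tool apply_moves, never from a script. Its argument "increments" is a list that holds one entry, the list of rows, each a list of 6 numbers: the shift along the tool's x, y, z in mm, then the turn, a rotation vector about the tool's x, y, z in rad. In form: [[[dx, dy, dz, wx, wy, wz], ...]]. A call has exactly 10 rows; each row is the pose to reach, as a shift and turn from the pose commanded when the call began, along the tool's axes at that moment; what a row does not reach only later rows make up. A row lasts 1/8 s, in which the tool goes at most 62.5 mm and 10.7 degrees, less where a joint would pass 70% of its speed; a pose out of reach is approached as far as the arm can. A call with a gripper value outside its range is refused whole. "gripper" is the opening, from 0 (shut) to 1 (fully open), set as the call begins (left out, the last holds). The fingers move at their own pace and stop on an object; "newtons" is the grip in N (left out, the last holds). Time passes only in rows, so rows that repeat a pose let the fingers close, or fill a call up. It gives the time, the measured TCP pose, the force, the opening and the grip force at its end, in the units of the state.
- state(): the state, without advancing time (a new reading comes with each control period).
- read_camera(name): name is "side" or "top" or "wrist"; returns the picture (420x560x3 uint8, blue, green, red); there is no depth.
- calibration(name): a dict with "mtx" (3x3 intrinsics, pixels), "pose" (4x4, takes a point from camera to world coordinates); the wrist camera has in their place "mount" (4x4, takes a point from camera to tool coordinates, whose origin is the TCP and whose axes are the flange's). Camera axes: x right, y up, looking along -z (the intrinsics and any distortion apply to the point x, -y, -z); pixel columns grow to the right and rows downward; lengths in m; the calibration is good to about 2 mm. A picture is of the moment at which its call begins: read the wrist's pose just before it. calibration takes no time and is no camera call.
- hand_in(): hands the job in; it is judged then, once.
Trained networks look in the newest picture that a camera, given by its name, has taken for a name from the list of things; names that differ only in an ending like _2 or _b are one class to them, and where a whole thing is asked for, a point or a joint stands for the part that bears it (a point fixed in the world has none). Each returns a list of dicts, best first, with "score" (0 to 1); they miss things now and then, are a little off and sometimes report something else, mostly with a low value. They report only what shows in the picture. A call takes as long as a camera call. They do not tell look-alikes from the thing itself.
- regions_of(camera, target): "region" (420x560 bool, what is visible of it) and "bbox" ([centre column, centre row, width, height] in pixels, round what is visible of it).
The state is a dict: "time": time; "joint_positions": joint angles; "joint_vel": joint speeds; "joint_torque": joint torques, N m; "ee_pos": TCP position; "orientation": TCP orientation; "wrist_force": force on the tool from outside, world axes, zero at the start; "ft_torque": the same for the moment, N m; "finger_gap": finger opening in m; "finger_force": force on a finger pad.
Only numpy, scipy, OpenCV 4.12 (cv2) and the standard library are available. Lean on these libraries where they do the work, as an engineer would, in place of code of your own. Each camera call takes 0.05 s, during which the arm holds its last target. There are 200 camera calls.

## Working session

There is one attempt and no reset: what is moved stays moved. The work goes in short steps, Python scripts to look and compute and a tool call to move; the robot and the scene stay as the last step left them, time stands still between calls to the robot, and variables do not carry over. Pictures are saved under pics/ and viewed, at most 11 in all, crops included, and the job is handed in when it is done.

Besides the shell and the picture viewer there is one more tool, called after ">>>" as a command line: name --argument value ..., lists and objects as JSON in quotes. apply_moves: Moves the arm, as the interface text tells. Its arguments: {"type":"object","properties":{"increments":{"type":"array","items":{"type":"array","items":{"type":"array","items":{"type":"number"}}}},"gripper":{"type":"number"},"newtons":{"type":"number"}},"required":["increments"]}

```bash
ls; mkdir -p pics; python3 - <<'E'
from rig import *
import cv2,numpy as np
print(state())
for c in ["top","side"]:
    im=read_camera(c); cv2.imwrite(f"pics/{c}0.png",im)
    k=calibration(c); print(c,k)
print(calibration("wrist"))
for c in ["top","side"]:
    for t in ["chute","block","plate3_center","tray"]:
        for r in regions_of(c,t)[:4]: print(c,t,round(r["score"],2),np.round(r["bbox"]))
E
```

```text
pics
{'time': 0.0, 'joint_positions': array([ 1.18060993e+00,  3.53645535e-01,  1.63414062e+00,  2.53811800e-06,
        1.15517397e+00, -2.40315825e-03]), 'joint_vel': array([-0.00043792, -0.00053562, -0.00025759, -0.00156529,  0.00128359,
        0.00146751]), 'joint_torque': array([-1.93767075e-03, -5.93835533e+01, -3.34217119e+01,  6.95382594e-02,
        2.34452955e-02, -6.45182467e-05]), 'ee_pos': array([0.23614897, 0.57813636, 0.21386254]), 'orientation': array([-6.05268687e-01, -3.08246002e+00,  2.10588182e-03]), 'wrist_force': array([-0.40688361,  0.10265021, -0.07292867]), 'ft_torque': array([-0.00979695,  0.04546107, -0.00308627]), 'finger_force': 0.0, 'finger_gap': 0.09233959335154007}
top {'mtx': array([[474.80309671,   0.        , 288.25632266],
       [  0.        , 474.80309671, 210.16563183],
       [  0.        ,   0.        ,   1.        ]]), 'pose': array([[-1.58380193e-02,  9.91385318e-01, -1.30016572e-01,
         3.75224787e-01],
       [-9.99873610e-01, -1.58837564e-02,  6.85256273e-04,
         4.15863156e-03],
       [-1.38579855e-03,  1.30010992e-01,  9.915
[... 808 characters left out ...]
  [ 9.99999973e-01, -1.70701494e-04, -1.56910750e-04,
         3.38662600e-04],
       [-1.09981169e-04,  2.46546703e-01, -9.69130905e-01,
        -1.69978031e-01],
       [ 0.00000000e+00,  0.00000000e+00,  0.00000000e+00,
         1.00000000e+00]])}
top chute 0.96 [286. 207.  87.  82.]
top plate3_center 0.72 [439. 294.  58.  55.]
top plate3_center 0.63 [398. 223.  64.  25.]
top plate3_center 0.23 [289. 209.  90.  87.]
top tray 0.2 [286. 207.  85.  84.]
side chute 0.8 [280. 217. 117. 102.]
side block 0.71 [337. 322.  55.  49.]
side block 0.44 [273. 210.  40.  40.]
side plate3_center 0.84 [336. 310.  69.  64.]
side plate3_center 0.84 [274. 393. 100.  53.]
side tray 0.84 [199. 189.  45.  33.]
```

```bash
python3 - <<'E'
import cv2
a=cv2.imread("pics/top0.png")[90:390,60:560];b=cv2.imread("pics/side0.png")
cv2.imwrite("pics/topc.png",cv2.resize(a,(800,480),interpolation=cv2.INTER_CUBIC))
cv2.imwrite("pics/sidec.png",cv2.resize(b,(800,600),interpolation=cv2.INTER_CUBIC))
E
```

```text
(no output)
```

View pics/topc.png

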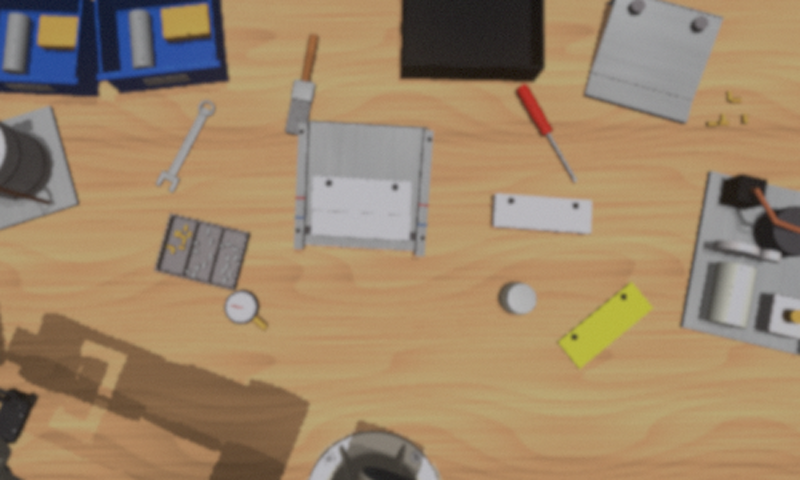

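View pics/sidec.png

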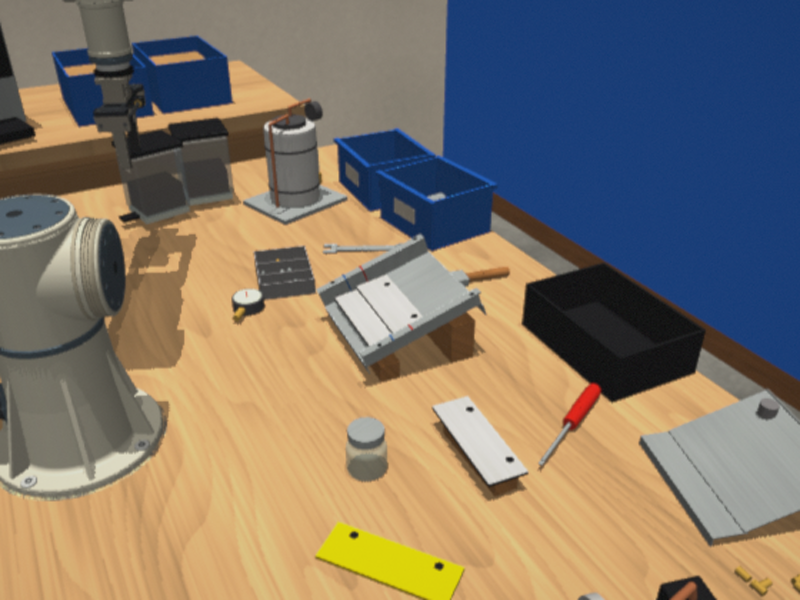

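Top view: the chute is at full px (288,209), plate 3 on its block at (399,223) right of it, and the yellow decoy at about (438,293). Next I'll look close-up with the wrist camera.

```bash
cat > h.py <<'E'
from rig import *
import numpy as np, cv2
from scipy.spatial.transform import Rotation as R
from scipy.optimize import least_squares
def T(Rm,p):
    M=np.eye(4);M[:3,:3]=Rm;M[:3,3]=p;return M
def cur():
    s=state();return T(R.from_rotvec(s["orientation"]).as_matrix(),s["ee_pos"])
def rel(Tt,T0=None):
    T0=cur() if T0 is None else T0
    D=np.linalg.inv(T0)@Tt
    return np.r_[D[:3,3]*1000,R.from_matrix(D[:3,:3]).as_rotvec()].round(4)
def axes(xd,z):  # tool rotation from z dir and approx x dir
    z=z/np.linalg.norm(z);y=np.cross(z,xd);y/=np.linalg.norm(y)
    return np.c_[np.cross(y,z),y,z]
def campose(c,Tt=None):
    k=calibration(c)
    return k["mtx"],(k["pose"] if "pose" in k else (cur() if Tt is None else Tt)@k["mount"])
def proj(K,P,X):
    X=np.atleast_2d(X);c=(X-P[:3,3])@P[:3,:3];c=c*[1,-1,-1]
    u=c@K.T;return u[:,:2]/u[:,2:]
def ray(K,P,u):
    d=np.linalg.solve(K,[u[0],u[1],1])*[1,-1,-1];return P[:3,3],P[:3,:3]@d
def at(K,P,u,n,d0): # intersect with plane n.x=d0
    o,d=ray(K,P,u);return o+d*((d0-n@o)/(n@d))
E
python3 - <<'E'
from h import *
print(cur().round(3))
K,P=campose("top");z=np.array([0,0,1.])
for n,(u,v),h in [("plate3",(543,213),.036),("ch_tl",(300,123),.1),("ch_tr",(432,130),.1),("ch_bl",(297,248),.05),("ch_br",(420,254),.05)]:
    print(n,at(K,P,(u*.625+60,v*.625+90),z,h).round(3))
a=np.radians(18);Rt=axes(np.array([-1.,0,0]),np.array([np.sin(a),0,-np.cos(a)]))
print(rel(T(Rt,[.54,0,.27])))
print(rel(T(axes(np.array([-1.,0,0]),np.array([0,0,-1.])),[.53,-.33,.22]),T(Rt,[.54,0,.27])))
E
```

```text
[[-0.926  0.378 -0.     0.236]
 [ 0.378  0.926 -0.     0.579]
 [ 0.    -0.    -1.     0.215]
 [ 0.     0.     0.     1.   ]]
plate3 [ 0.515 -0.325  0.036]
ch_tl [0.678 0.118 0.1  ]
ch_tr [ 0.661 -0.118  0.1  ]
ch_bl [0.457 0.129 0.05 ]
ch_br [ 0.442 -0.095  0.05 ]
[-4.999013e+02 -4.207613e+02 -5.542700e+01 -6.100000e-02 -3.102000e-01
 -3.846000e-01]
[ 2.49614e+01 -3.30000e+02  4.44627e+01  0.00000e+00  3.14200e-01
  0.00000e+00]
```

>>> apply_moves --increments '[[[-500,-421,-55,-0.061,-0.31,-0.385],[-500,-421,-55,-0.061,-0.31,-0.385],[-500,-421,-55,-0.061,-0.31,-0.385],[-500,-421,-55,-0.061,-0.31,-0.385],[-500,-421,-55,-0.061,-0.31,-0.385],[-500,-421,-55,-0.061,-0.31,-0.385],[-500,-421,-55,-0.061,-0.31,-0.385],[-500,-421,-55,-0.061,-0.31,-0.385],[-500,-421,-55,-0.061,-0.31,-0.385],[-500,-421,-55,-0.061,-0.31,-0.385]]]'

```text
time: 1.75
ee_pos: [0.5265, 0.025, 0.2678]
orientation: [-0.0, 2.826, 0.0]
wrist_force: [0.2, -0.0, 0.2]
finger_gap: 0.0921
finger_force: 0.0
```

```bash
python3 - <<'E'
from h import *
Tc=cur();im=read_camera("wrist");np.save("T1.npy",Tc);print(Tc.round(4))
cv2.imwrite("pics/w1.png",im)
print([ (r["score"],r["bbox"]) for r in regions_of("wrist","chute")])
print([ (r["score"],r["bbox"]) for r in regions_of("wrist","plate2_center")])
cv2.imwrite("pics/w1v.png",cv2.resize(im,(800,600),interpolation=cv2.INTER_CUBIC))
E
```

```text
[[-9.507e-01 -2.000e-04  3.102e-01  5.265e-01]
 [-1.000e-04  1.000e+00  3.000e-04  2.500e-02]
 [-3.102e-01  3.000e-04 -9.507e-01  2.678e-01]
 [ 0.000e+00  0.000e+00  0.000e+00  1.000e+00]]
[(0.81, [272.1, 159.1, 266.5, 250.5])]
[(0.61, [269.1, 150.5, 179.0, 73.0]), (0.44, [35.1, 242.2, 70.2, 70.7])]
```

View pics/w1v.png

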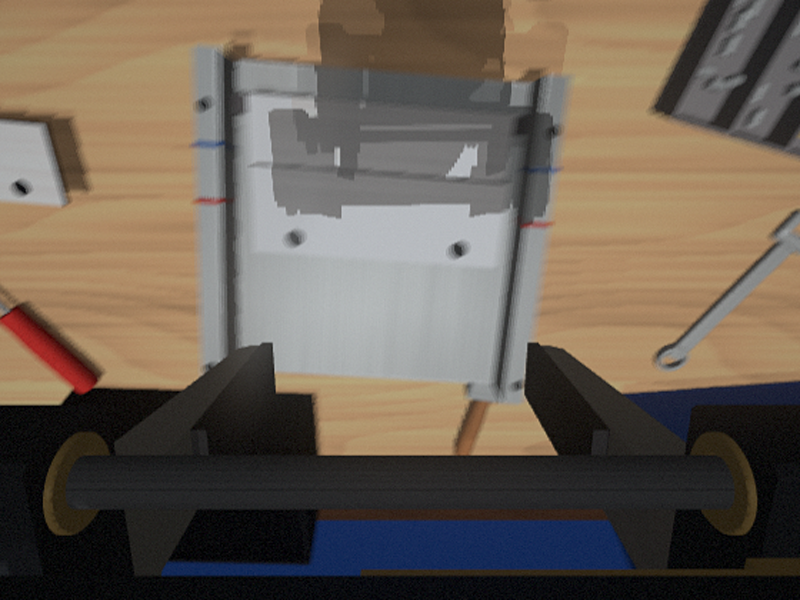

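Wrist view (800-px scale): blue marks at about (209,145) and (548,170), red at (212,201) and (538,225), plate 2's upper edge at row ~257. I'll fit the chute pose from the marks.

```bash
cat >> h.py <<'E'
A18=np.radians(18)
def chuteT(p): # x,y,z,yaw
    return T(R.from_euler("zyx",[p[3],-A18,0]).as_matrix(),p[:3])
def blobs(im,col,roi):
    hsv=cv2.cvtColor(im,cv2.COLOR_BGR2HSV);h,s,v=cv2.split(hsv)
    m=((h>100)&(h<130)) if col=="b" else ((h<8)|(h>172))
    m=(m&(s>90)&(v>60)).astype(np.uint8)
    k=np.zeros_like(m);x0,y0,x1,y1=roi;k[y0:y1,x0:x1]=1
    n,l,st,c=cv2.connectedComponentsWithStats(m*k)
    return [(c[i].round(1).tolist(),st[i].tolist()) for i in range(1,n) if st[i][4]>=8]
E
python3 - <<'E'
from h import *
im=cv2.imread("pics/w1.png")
for c in "br":
    for roi in [(125,90,165,155),(355,100,400,170)]:
        print(c,blobs(im,c,roi))
E
```

```text
b [([153.8, 100.2], [150, 99, 8, 3, 16])]
b []
r [([148.1, 140.0], [138, 139, 21, 3, 48])]
r [([372.4, 157.0], [364, 156, 21, 4, 39])]
```

```bash
python3 - <<'E'
from h import *
im=cv2.imread("pics/w1.png").astype(int)
Tc=np.load("T1.npy");K,P=campose("wrist",Tc)
def cen(w,roi,th=20):
    x0,y0,x1,y1=roi;m=w[y0:y1,x0:x1];m=np.where(m>th,m,0)
    yy,xx=np.mgrid[y0:y1,x0:x1];cols=np.where(m.max(0)>0)[0]+x0
    print(roi,cols.min(),cols.max(),m.max());
    return [(xx*m).sum()/m.sum(),(yy*m).sum()/m.sum()]
b=im[...,0]-im[...,2]; r=im[...,2]-np.maximum(im[...,0],im[...,1])
B=[cen(b,(128,90,158,112)),cen(b,(372,110,396,127))]
Rr=[cen(r,(128,130,160,148)),cen(r,(360,148,388,166))]
print(B,Rr)
# edge lines: flange outer edges by gradient on rows
uv=np.array(Rr+B)
def obj(m):
    return np.array([[.072,-m,.034],[.072,m,.034],[.036,-m,.034],[.036,m,.034]])
for m in(.108,.110,.112):
    f=lambda p:(proj(K,P,obj(m)@chuteT(p)[:3,:3].T+p[:3])-uv).ravel()
    s=least_squares(f,[.46,0,.05,0]);print(m,s.x.round(4),s.fun.round(2))
    C=chuteT(s.x)
    g=[[0,102,0],[0,118,34],[-22,102,34],[-22,118,34],[205,118,34],[205,-118,34],[-22,-118,34],[205,102,0],[205,-102,0],[-22,102,0],[-22,-102,0]]
    print((proj(K,P,np.array(g)/1000@C[:3,:3].T+s.x[:3])/.7).round(0).tolist())
E
```

```text
(128, 90, 158, 112) 138 157 58
(372, 110, 396, 127) 372 387 41
(128, 130, 160, 148) 128 158 79
(360, 148, 388, 166) 364 387 65
[[np.float64(146.94190742466606), np.float64(100.47468157812986)], [np.float64(380.88451668092387), np.float64(118.56629597946963)]] [[np.float64(139.25598787266296), np.float64(139.29701869631126)], [np.float64(377.6113520648689), np.float64(157.15312087497642)]]
0.108 [ 0.4762  0.0131  0.05   -0.076 ] [ 4.48  0.76 -1.43  0.84 -4.01 -1.22  1.04 -0.33]
[[531.0, 114.0], [570.0, 110.0], [550.0, 70.0], [576.0, 72.0], [524.0, 412.0], [195.0, 389.0], [185.0, 39.0], [494.0, 391.0], [233.0, 372.0], [535.0, 80.0], [231.0, 54.0]]
0.11 [ 0.4782  0.0128  0.0444 -0.0759] [ 4.41  0.39 -1.31  0.49 -4.07 -0.87  1.05  0.01]
[[528.0, 115.0], [567.0, 111.0], [547.0, 72.0], [572.0, 74.0], [522.0, 408.0], [198.0, 386.0], [189.0, 42.0], [492.0, 388.0], [235.0, 369.0], [532.0, 81.0], [233.0, 57.0]]
0.112 [ 0.4801  0.0126  0.0389 -0.0759] [ 4.35  0.04 -1.2   0.14 -4.12 -0.52  1.06  0.35]
[[525.0, 117.0], [563.0, 113.0], [544.0, 74.0], [569.0, 76.0], [520.0, 405.0], [201.0, 383.0], [192.0, 45.0], [490.0, 385.0], [237.0, 367.0], [530.0, 83.0], [236.0, 59.0]]
```

```bash
python3 - <<'E'
import cv2
im=cv2.imread("pics/w1.png")[25:290,125:410]
cv2.imwrite("pics/w1z.png",cv2.resize(im,None,fx=2.26,fy=2.26,interpolation=cv2.INTER_CUBIC))
E
```

```text
(no output)
```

View pics/w1z.png

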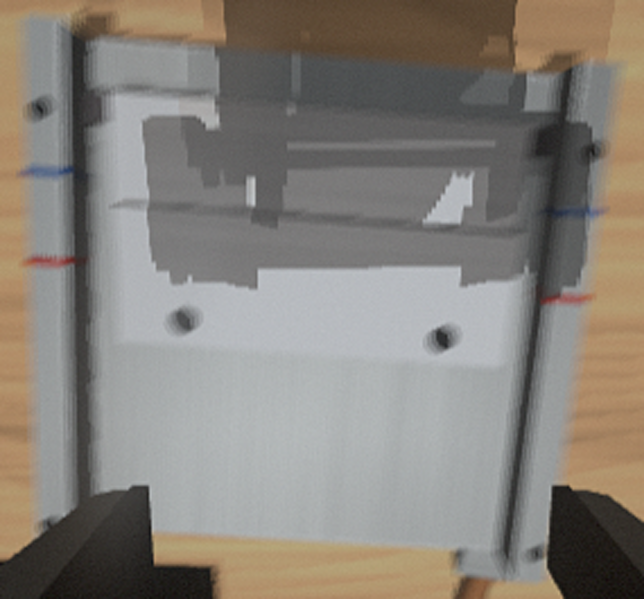

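```bash
python3 - <<'E'
from h import *
Tc=cur();im=read_camera("wrist");np.save("T2.npy",Tc);print(Tc[:3,3].round(4),state()["joint_vel"].round(4))
cv2.imwrite("pics/w2.png",im)
cv2.imwrite("pics/w2z.png",cv2.resize(im[25:290,125:410],None,fx=2.26,fy=2.26,interpolation=cv2.INTER_CUBIC))
E
```

```text
[0.5267 0.0239 0.2674] [ 0.0577 -0.0092  0.0197 -0.0011  0.0027  0.0134]
```

View pics/w2z.png

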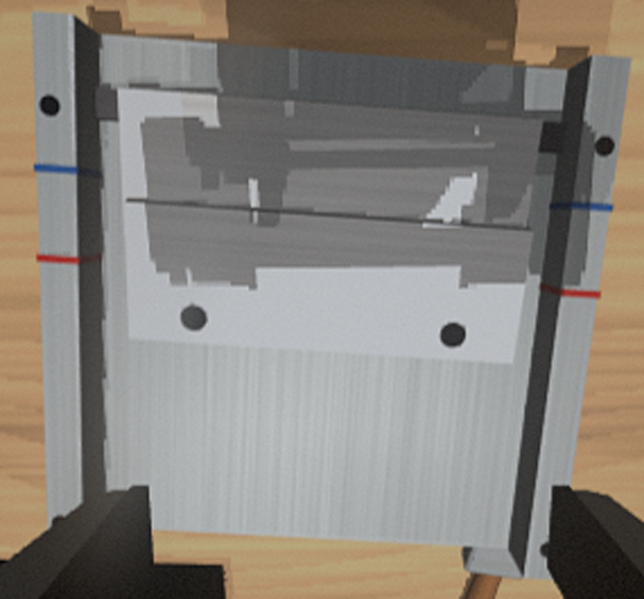

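```bash
cat > fit.py <<'E'
from h import *
Tc=np.load("T2.npy");K,P=campose("wrist",Tc)
Z=lambda L:np.array(L,float)/2.26+[125,25]-0.25
o=118.5
obj=np.array([[36,-102,34],[36,102,34],[72,-102,34],[72,102,34],[36,-o,34],[36,o,34],[72,-o,34],[72,o,34],[-22,-o,34],[-22,o,34],[-22,102,34],[-22,-102,34]])/1000
uv=Z([[78,170],[573,206],[79,261],[561,293],[34,167],[612,208],[37,257],[600,295],[33,14],[630,57],[592,57],[75,13]])
def fp(Tm,pts): return pts@Tm[:3,:3].T+Tm[:3,3]
f=lambda p:(proj(K,P,fp(chuteT(p),obj))-uv).ravel()
s=least_squares(f,[.46,0,.05,0],loss="soft_l1")
if __name__=="__main__":
    print(s.x.round(4),s.fun.round(1));C=chuteT(s.x);np.save("C.npy",C)
    g=np.array([[205,102,0],[205,-102,0],[-22,100,0],[-22,-100,0],[205,118.5,34]])/1000
    print((((proj(K,P,fp(C,g))-[125,25]))*2.26).round())
    # plate2: fit x,y(chute), yaw: lies pitch -0.17 rel. deck; upper edge on deck, face corners
    q=Z([[132,340],[514,363],[194,318],[453,335],[127,200],[530,229]])
    pl=np.array([[31,-90,3],[31,90,3],[19,-61.5,3],[19,61.5,3],[-31,-90,3],[-31,90,3]])/1000
    def pT(v): # head x,y,yaw ; pitch given
        Rm=R.from_euler("zyx",[v[2],v[3],0]).as_matrix()
        return C@T(Rm,np.array([v[0],v[1],0])-Rm@[.031,0,-.003])
    idx=[0,1,4,5]
    g2=lambda v:(proj(K,P,fp(pT(v),pl[idx]))-q[idx]).ravel()
    r=least_squares(lambda v:np.r_[g2(v),(v[3]-.17)*30],[.11,0,0,.17]);print(r.x.round(4),r.fun.round(1))
    M=np.linalg.inv(C)@pT(r.x);print("tails x",fp(M,np.array([[-.031,.09,-.003],[-.031,-.09,-.003]])).round(4))
E
python3 fit.py
```

```text
[ 0.4784  0.0169  0.0396 -0.0733] [-0.4  0.2 -0.4 -0.1 -0.2 -0.5 -0.3  0.1  1.1  0.2 -0.1  0.2  0.9  0.
 -0.5  0.4 -0.4 -0.7  1.6  0.   0.1 -1.3 -0.2  1.1]
[[507. 550.]
 [105. 524.]
 [564.  69.]
 [105.  35.]
 [557. 582.]]
[0.1075 0.0022 0.0045 0.1247] [-0.7 -0.6  0.   0.  -0.9  0.8  1.6 -0.  -1.4]
tails x [[ 0.0456  0.0919  0.0078]
 [ 0.0464 -0.0881  0.0077]]
```

```bash
cat >> h.py <<'E'
def tool(C,x,y,z,pitch=0,tx=(-1,0,0)):
    """tool pose in chute coords (m); z axis = -(normal turned by pitch)"""
    n=np.array([-np.sin(-pitch),0,np.cos(pitch)]) # pitch>0: flatter (normal leans +x)
    return C@T(axes(np.array(tx,float),-n),[x,y,z])
E
python3 - <<'E'
from h import *
C=np.load("C.npy")
a=tool(C,.14,.002,.06);b=tool(C,.14,.002,.006)
print(rel(a),rel(b,a),rel(tool(C,.112,.002,.002),a)); print(cur()[:3,3],a[:3,3],b[:3,3],state()["joint_positions"].round(2))
E
```

```text
[-2.461350e+01 -1.684410e+01  1.416182e+02 -7.000000e-04 -5.000000e-04
  7.010000e-02] [-0.  0. 54.  0. -0. -0.] [28.  0. 58.  0. -0. -0.]
[0.52576419 0.02564987 0.26694976] [0.59281752 0.0086292  0.13983007] [0.60950444 0.0086292  0.08847302] [ 0.06 -0.02  2.01 -0.03  0.84 -1.49]
```

>>> apply_moves --increments '[[[-24.6,-16.8,50,0,0,0.07],[-24.6,-16.8,100,0,0,0.07],[-24.6,-16.8,141.6,0,0,0.07],[-24.6,-16.8,155,0,0,0.07],[-24.6,-16.8,165,0,0,0.07],[-24.6,-16.8,175,0,0,0.07],[-24.6,-16.8,182,0,0,0.07],[-24.6,-16.8,188,0,0,0.07],[-24.6,-16.8,190,0,0,0.07],[-24.6,-16.8,190,0,0,0.07]]]' --gripper 1

```text
time: 3.2
ee_pos: [0.6078, 0.0102, 0.0939]
orientation: [0.099, 2.826, 0.016]
wrist_force: [0.6, -0.0, 0.2]
finger_gap: 0.0916
finger_force: 0.0
```

```bash
python3 - <<'E'
from h import *
C=np.load("C.npy")
def m(): 
    T_=cur(); M=np.linalg.inv(C)@T_; return (M[:3,3]*1000).round(1)
for i in range(4):
    print(m(),state()["wrist_force"].round(2)); im=read_camera("wrist")
M=np.linalg.inv(C)@cur();print(M.round(3)); np.save("T3.npy",cur())
cv2.imwrite("pics/w3.png",im);cv2.imwrite("pics/w3v.png",cv2.resize(im,(800,600),interpolation=cv2.INTER_CUBIC))
E
```

```text
[139.9   3.6  11.7] [ 0.63 -0.03  0.17]
[140.    3.6  11.8] [-0.78  0.17  0.12]
[140.1   3.7  11.9] [ 0.74 -0.62  0.38]
[140.1   3.7  11.9] [-0.47 -0.05 -0.03]
[[-1.    -0.004  0.     0.14 ]
 [-0.004  1.     0.     0.004]
 [-0.     0.    -1.     0.012]
 [ 0.     0.     0.     1.   ]]
```

View pics/w3v.png

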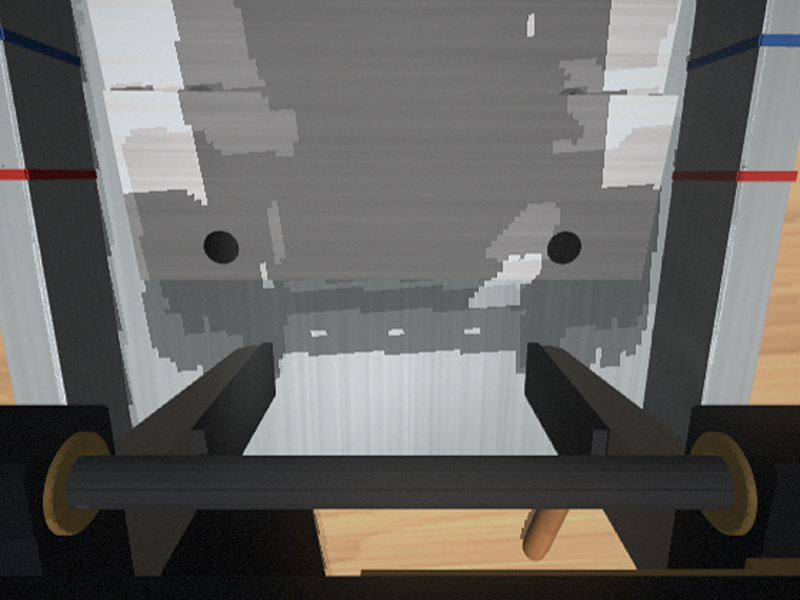

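Close view: red marks at the wall feet (96,176) and (673,176), plate 2's lower edge at row ~90, its upper edge at row ~279. Checking these against the model.

```bash
python3 - <<'E'
from h import *
C=np.load("C.npy");Tc=np.load("T3.npy");K,P=campose("wrist",Tc)
fp=lambda M,p:np.array(p)/1000@M[:3,:3].T+M[:3,3]
print((proj(K,P,fp(C,[[72,102,34],[36,102,34],[72,102,0],[72,-102,0],[36,102,0],[36,-102,0]]))/.7).round())
f=lambda p:(proj(K,P,fp(chuteT(p),[[72,102,34],[36,102,34]]))-np.array([[738,176],[760,40]])*.7).ravel()
# plate lower/upper edge: intersect pixel with face planes
Ci=np.linalg.inv(C)
n=C[:3,:3]@np.array([np.sin(.15),0,np.cos(.15)])
q=fp(C,[[106,0,6]])[0]
for u in [(108,88),(678,94),(146,279),(640,279),(221,247),(564,247)]:
    X=at(K,P,(u[0]*.7,u[1]*.7),n,n@q);print(u,((Ci[:3,:3]@X+Ci[:3,3])*1000).round(1))
E
```

```text
[[742. 176.]
 [765.  38.]
 [678. 175.]
 [101. 173.]
 [693.  65.]
 [ 85.  62.]]
(108, 88) [ 46.2 -87.3  15. ]
(678, 94) [47.3 90.6 14.9]
(146, 279) [108.9 -87.7   5.6]
(640, 279) [108.3  90.5   5.7]
(221, 247) [ 97.  -59.    7.4]
(564, 247) [96.5 61.5  7.4]
```

>>> apply_moves --increments '[[[0,0,4,0,0,0.004],[0,0,8,0,0,0.004],[0,0,9.7,0,0,0.004],[5,0,9.7,0,0,0.004],[10,0,9.7,0,0,0.004],[15,0,9.7,0,0,0.004],[19,0,9.7,0,0,0.004],[22,0,9.7,0,0,0.004],[25,0,9.7,0,0,0.004],[27,0,9.7,0,0,0.004]]]'

```text
time: 4.65
ee_pos: [0.5857, 0.0123, 0.0768]
orientation: [0.104, 2.824, 0.017]
wrist_force: [2.2, -1.0, 4.2]
finger_gap: 0.0917
finger_force: 2.5
```

```bash
cat > look.py <<'E'
from h import *
import sys
C=np.load("C.npy")@T(np.eye(3),[0,-.0017,0])
for i in range(2):
    Tc=cur();im=read_camera("wrist")
np.save("Tl.npy",Tc);M=np.linalg.inv(C)@Tc;print("tool",(M[:3,3]*1000).round(1),state()["wrist_force"].round(2))
cv2.imwrite(f"pics/{sys.argv[1]}.png",im);cv2.imwrite(f"pics/{sys.argv[1]}v.png",cv2.resize(im,(800,600),interpolation=cv2.INTER_CUBIC))
E
python3 look.py w4
```

```text
tool [113.3   5.4   2.2] [2.03 1.04 5.07]
```

View pics/w4v.png

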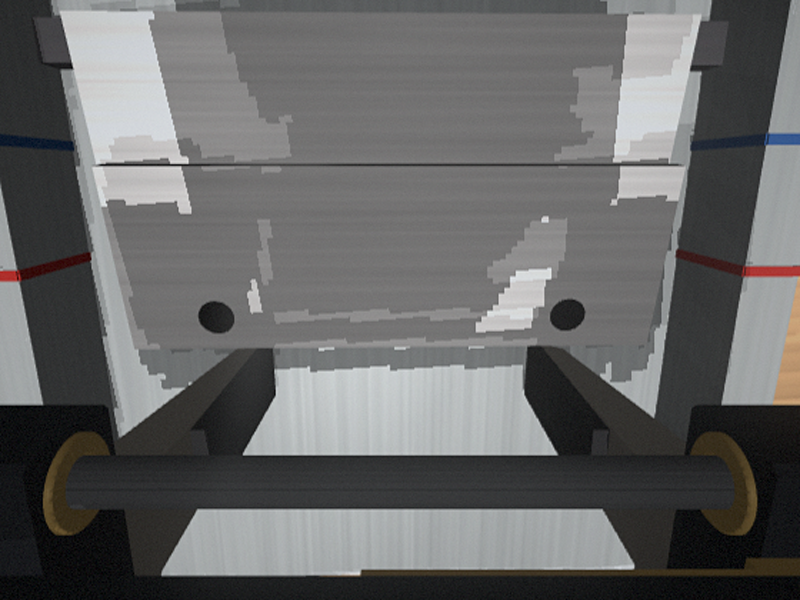

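The plate is moving squarely: its lower edge is at row 164 and the blue feet at about row 145. Computing the remaining distance.

```bash
cat > edge.py <<'E'
from h import *
import sys
C=np.load("C.npy")@T(np.eye(3),[0,-.0017,0]);Ci=np.linalg.inv(C)
K,P=campose("wrist",np.load("Tl.npy"))
def face(u,xl): # chute coords on face of plate with lower edge xl mm (800-px pixel)
    n=C[:3,:3]@np.array([np.sin(.15),0,np.cos(.15)]);q=C[:3,:3]@(np.array([xl+61,0,6])/1000)+C[:3,3]
    X=at(K,P,(u[0]*.7,u[1]*.7),n,n@q);return ((Ci[:3,:3]@X+Ci[:3,3])*1000).round(1)
def pr(p): return (proj(K,P,np.array(p)/1000@C[:3,:3].T+C[:3,3])/.7).round(1).tolist()
E
python3 - <<'E'
from edge import *
for u in [(95,164),(683,165),(136,348),(660,345)]: print(face(u,40))
print(pr([[36,102,0],[36,-102,0],[72,102,0],[72,-102,0],[36,102,34],[72,102,34],[72,-102,34]]))
E
```

```text
[ 42.1 -87.   14.9]
[42.4 91.9 14.9]
[104.8 -87.6   5.4]
[103.6  97.5   5.6]
[[691.5, 145.6], [73.5, 145.5], [676.5, 253.7], [90.3, 253.7], [764.8, 138.8], [741.5, 272.7], [17.8, 272.7]]
```

>>> apply_moves --increments '[[[2,0,-0.5,0,0,0],[4,0,-0.5,0,0,0],[5.5,0,-0.5,0,0,0],[5.5,0,-0.5,0,0,0],[5.5,0,-0.5,0,0,0],[5.5,0,-0.5,0,0,0],[0,0,-0.5,0,0,0],[-6,0,-2,0,0,0],[-6,0,-10,0,0,0],[-6,0,-20,0,0,0]]]'

```text
time: 6.0
ee_pos: [0.5844, 0.0117, 0.0977]
orientation: [0.104, 2.826, 0.017]
wrist_force: [-0.4, -0.3, 0.2]
finger_gap: 0.0919
finger_force: 0.0
```

```bash
python3 look.py w5; python3 - <<'E'
from edge import *
im=cv2.imread("pics/w5.png");g=cv2.cvtColor(im,cv2.COLOR_BGR2GRAY).astype(float)
print("pred edge at 36:",pr([[37,-85,15.5],[37,85,15.5]]))
for y in (-80,-40,0,40,80):
    best=[]
    for x in np.arange(30,46,.25):
        u=np.array(pr([[x,y,15.3]])[0])*.7
        best.append((cv2.getRectSubPix(g.astype(np.float32),(3,1),(float(u[0]),float(u[1]))).mean(),x))
    print(y,min(best))
E
```

```text
tool [119.4   5.3  23.6] [-0.15 -0.01  0.39]
pred edge at 36: [[132.4, 130.9], [633.8, 130.9]]
-80 (np.float32(76.11899), np.float64(35.25))
-40 (np.float32(91.05903), np.float64(35.75))
0 (np.float32(62.939983), np.float64(35.75))
40 (np.float32(66.008095), np.float64(35.75))
80 (np.float32(69.0387), np.float64(35.75))
```

```bash
python3 - <<'E'
from h import *
G=T(axes(np.array([0,1.,0]),np.array([0,0,-1.])),[.515,-.325,.2])
print(rel(G), cur()[:3,3])
E
```

```text
[ 1.007320e+01 -3.384081e+02 -1.181850e+02  2.543000e-01  2.359000e-01
  1.483700e+00] [0.58488019 0.01177351 0.09856257]
```

>>> apply_moves --increments '[[[0,0,-60,0,0,0],[0,0,-118,0,0,0],[10,-338,-118,0.254,0.236,1.484],[10,-338,-118,0.254,0.236,1.484],[10,-338,-118,0.254,0.236,1.484],[10,-338,-118,0.254,0.236,1.484],[10,-338,-118,0.254,0.236,1.484],[10,-338,-118,0.254,0.236,1.484],[10,-338,-118,0.254,0.236,1.484],[10,-338,-118,0.254,0.236,1.484]]]'

```text
time: 7.35
ee_pos: [0.5147, -0.325, 0.1985]
orientation: [2.201, 2.238, -0.001]
wrist_force: [0.9, 0.4, 0.2]
finger_gap: 0.092
finger_force: 0.0
```

```bash
python3 - <<'E'
from h import *
G=T(axes(np.array([0,1.,0]),np.array([0,0,-1.])),[.515,-.325,.2])
print(rel(G), cur()[:3,3])
E
```

```text
[-4.9100e-02  2.8850e-01 -1.5139e+00  1.2000e-03  2.5000e-03  1.6300e-02] [ 0.51471259 -0.32495938  0.19848569]
```

```bash
python3 look.py w6; python3 - <<'E'
from edge import *
r=regions_of("wrist","plate3_center")
for q in r[:3]: print(q["score"],q["bbox"])
m=r[0]["region"].astype(np.uint8);c=max(cv2.findContours(m,0,1)[0],key=cv2.contourArea)
b=cv2.boxPoints(cv2.minAreaRect(c));print((b/.7).round())
E
```

```text
tool [ 109.1 -333.2  139.8] [-0.11 -0.83  0.5 ]
0.94 [71.4, 255.3, 101.6, 103.7]
0.56 [280.5, 185.2, 87.2, 189.9]
[[ 26. 342.]
 [ 84. 289.]
 [178. 391.]
 [119. 445.]]
```

View pics/w6v.png

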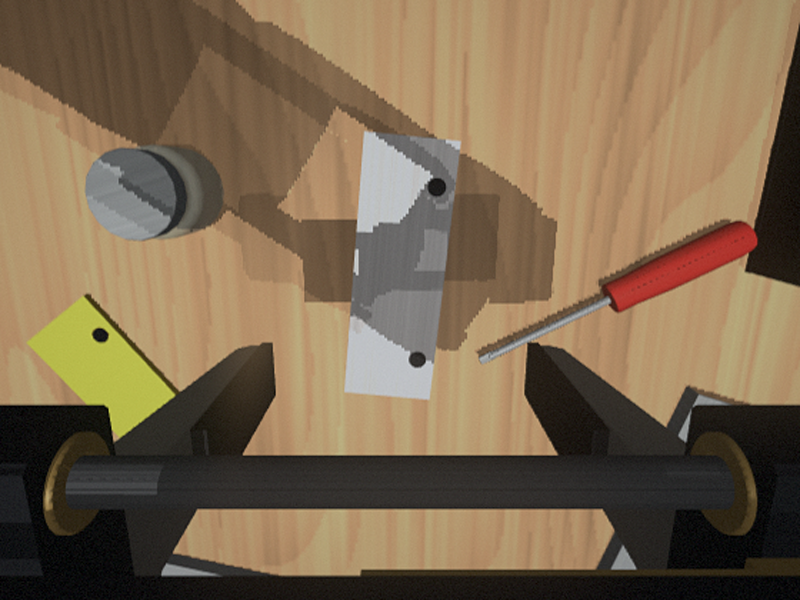

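Plate 3's corners (800 px) are at (365,130), (461,141), (430,400) and (345,392), with its holes on the right (+x). The jar is left at (155,192) and the decoy is lower left.

```bash
python3 - <<'E'
from edge import *
pl=np.array([[-31,90,3],[31,90,3],[31,-90,3],[-31,-90,3],[19,61.5,3],[19,-61.5,3]])/1000
uv=np.array([[365,130],[461,141],[430,400],[345,392],[437,187],[417,360]])*.7
f=lambda v:(proj(K,P,pl[:4]@R.from_euler("z",v[3]).as_matrix().T+v[:3])-uv[:4]).ravel()
s=least_squares(f,[.515,-.325,.033,0]);print(s.x.round(4),s.fun.round(2))
g=lambda v:f([v[0],v[1],.033,v[2]])
s2=least_squares(g,[.515,-.325,0]);print(s2.x.round(4),s2.fun.round(2))
z=np.array([0,0,1.])
print("jar right edge",at(K,P,(187*.7,192*.7),z,.075).round(3), "scr tip",at(K,P,(482*.7,358*.7),z,.008).round(3))
x,y,w=s2.x
tx=np.array([-np.sin(w),np.cos(w),0])
up=T(axes(tx,-z),[x,y,.09]);np.save("up.npy",up)
print(rel(up))
E
```

```text
[ 0.5163 -0.3227  0.0336 -0.0891] [-0.35  0.47  0.52 -0.27  0.03 -0.25 -0.22  0.02]
[ 0.5163 -0.3227 -0.0891] [-0.3   0.61  0.44 -0.14 -0.01 -0.43 -0.16 -0.16]
jar right edge [ 0.393 -0.268  0.075] scr tip [ 0.58  -0.394  0.008]
[2.3963e+00 8.1110e-01 1.0837e+02 2.9000e-03 3.5000e-03 1.1520e-01]
```

>>> apply_moves --increments '[[[2.4,0.8,50,0.003,0.003,0.115],[2.4,0.8,100,0.003,0.003,0.115],[2.4,0.8,125,0.003,0.003,0.115],[2.4,0.8,145,0.003,0.003,0.115],[2.4,0.8,155,0.003,0.003,0.115],[2.4,0.8,162,0.003,0.003,0.115],[2.4,0.8,166,0.003,0.003,0.115],[2.4,0.8,167,0.003,0.003,0.115],[2.4,0.8,167,0.003,0.003,0.115],[2.4,0.8,167,0.003,0.003,0.115]]]'

```text
time: 8.75
ee_pos: [0.5165, -0.3229, 0.032]
orientation: [2.321, 2.117, -0.0]
wrist_force: [-0.0, 0.2, -0.1]
finger_gap: 0.092
finger_force: 0.0
```

```bash
python3 - <<'E'
from h import *
up=np.load("up.npy");up[2,3]=.031
for i in range(3):
    print(rel(up),cur()[:3,3].round(4),state()["wrist_force"].round(2));read_camera("wrist")
E
```

```text
[ 1.492e-01 -2.376e-01  9.787e-01  2.000e-04  6.000e-04 -2.700e-03] [ 0.5165 -0.3229  0.032 ] [-0.    0.24 -0.14]
[ 1.113e-01 -1.891e-01  9.092e-01  1.000e-04  6.000e-04 -2.700e-03] [ 0.5165 -0.3229  0.0319] [-0.06  0.04  0.64]
[ 7.110e-02 -1.682e-01  8.652e-01  1.000e-04  5.000e-04 -2.700e-03] [ 0.5164 -0.3228  0.0319] [ 0.73 -0.19  0.02]
```

>>> apply_moves --increments '[[[0,0,1,0,0,0],[0,0,1,0,0,0],[0,0,1,0,0,0],[0,0,1,0,0,0],[0,0,1,0,0,0],[0,0,1,0,0,0],[0,0,1,0,0,0],[0,0,1,0,0,0],[0,0,1,0,0,0],[0,0,1,0,0,0]]]' --gripper 0.5 --newtons 30

```text
time: 10.15
ee_pos: [0.5163, -0.3227, 0.0306]
orientation: [2.321, 2.117, -0.001]
wrist_force: [-1.0, 0.6, -0.6]
finger_gap: 0.0616
finger_force: 30.0
```

```bash
cat >> edge.py <<'E'
lay=tool(C,.1027,.0,.0056,.165,(0,1,0))
def off(d): return tool(C,.1027+np.sin(.165)*d,0,.0056+np.cos(.165)*d,.165,(0,1,0))
E
python3 - <<'E'
from edge import *
T0=cur();h=off(.12);L=T0.copy();L[2,3]=.2
print(rel(L),rel(h),T0[:3,3],h[:3,3],off(.03)[:3,3]); print(rel(off(.03),h))
E
```

```text
[-5.510000e-02 -4.370000e-02 -1.694155e+02  0.000000e+00  0.000000e+00
 -0.000000e+00] [ 3.311814e+02  9.418100e+00 -1.646902e+02 -1.484000e-01  2.460000e-02
 -2.040000e-02] [ 0.51630093 -0.32274219  0.03058449] [0.55610793 0.00622811 0.19516466] [0.56952034 0.00731138 0.10617626]
[-0.  0. 90.  0.  0.  0.]
```

>>> apply_moves --increments '[[[0,0,-15,0,0,0],[0,0,-45,0,0,0],[0,0,-85,0,0,0],[0,0,-125,0,0,0],[10,0,-155,0,0,0],[40,1,-165,-0.02,0,0],[80,2,-165,-0.05,0.005,0],[120,3,-165,-0.08,0.01,-0.01],[160,5,-165,-0.11,0.015,-0.01],[200,6,-165,-0.14,0.02,-0.02]]]'

```text
time: 11.4
ee_pos: [0.5409, -0.1228, 0.1966]
orientation: [2.229, 2.075, 0.168]
wrist_force: [0.3, 0.0, -2.8]
finger_gap: 0.0611
finger_force: 30.0
```

```bash
python3 - <<'E'
from edge import *
print(rel(off(.12)),rel(off(.06)),rel(off(.04)),state()["finger_gap"])
E
```

```text
[ 1.297665e+02  5.484300e+00  4.671800e+00 -6.200000e-03  4.400000e-03
  0.000000e+00] [ 1.300283e+02  5.854600e+00  6.467010e+01 -6.200000e-03  4.400000e-03
  0.000000e+00] [ 1.301156e+02  5.978000e+00  8.466950e+01 -6.200000e-03  4.400000e-03
  0.000000e+00] 0.061052119930821575
```

>>> apply_moves --increments '[[[35,1.5,1,-0.002,0.001,0],[70,3,3,-0.004,0.002,0],[100,4,5,-0.006,0.004,0],[120,5,5,-0.006,0.004,0],[130,5.5,5,-0.006,0.004,0],[130,5.5,15,-0.006,0.004,0],[130,5.7,30,-0.006,0.004,0],[130,5.8,45,-0.006,0.004,0],[130,5.9,60,-0.006,0.004,0],[130,6,65,-0.006,0.004,0]]]'

```text
time: 12.65
ee_pos: [0.5642, 0.0054, 0.1327]
orientation: [2.23, 2.075, 0.174]
wrist_force: [-0.4, -0.0, -2.6]
finger_gap: 0.061
finger_force: 30.0
```

```bash
python3 look.py w7; python3 - <<'E'
from edge import *
print(rel(off(.03)),rel(off(0)))
K_=1
print(pr([[72,-102,0],[72,-102,34],[36,-102,34],[72,102,34],[36,102,34],[72,102,0]]))
# predicted plate3 corners if held as assumed
Tl=np.load("Tl.npy")
pc=np.array([[-90,-31],[90,-31],[90,31],[-90,31]])
w=np.array([Tl@[a/1000,b/1000,-.0054,1] for a,b in pc])[:,:3];print((proj(K,P,w)/.7).round(0))
E
```

```text
tool [111.   -1.6  62.1] [-0.12  0.58 -2.74]
[ 1.54040e+00  8.67200e-01  2.77529e+01 -3.90000e-03  7.00000e-04
 -3.00000e-04] [ 1.56100e+00  9.83600e-01  5.77527e+01 -3.90000e-03  7.00000e-04
 -3.00000e-04]
[[347.0, 493.6], [328.0, 537.0], [257.8, 528.3], [308.9, 79.9], [221.0, 82.7], [335.0, 93.5]]
[[320. 585.]
 [297. 104.]
 [497. 104.]
 [475. 585.]]
```

View pics/w7v.png

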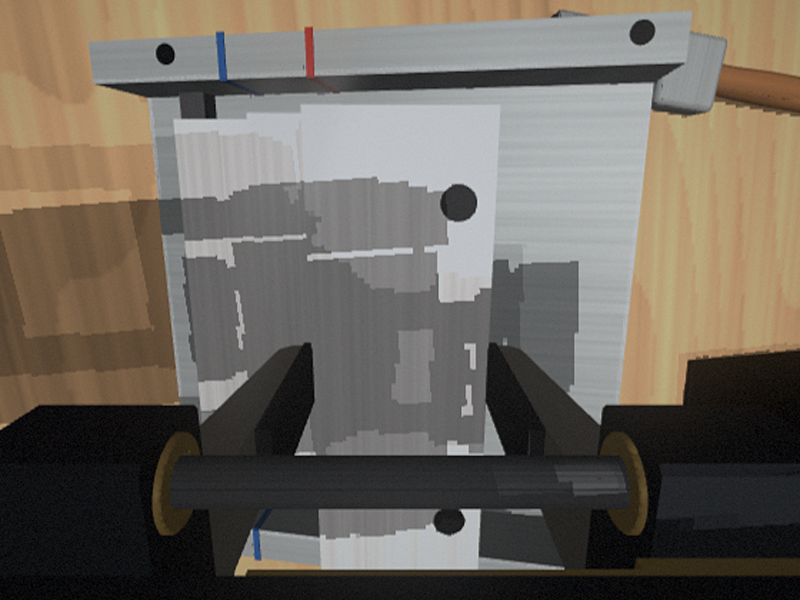

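Plate 3 is held square: its near corners at (301,104) and (500,104) and the red mark at (311,77) match the prediction. Descending.

>>> apply_moves --increments '[[[1.2,0.7,12,-0.003,0,0],[1.2,0.7,24,-0.003,0,0],[1.2,0.7,34,-0.003,0,0],[1.2,0.7,42,-0.003,0,0],[1.2,0.7,48,-0.003,0,0],[1.2,0.7,51,-0.003,0,0],[1.2,0.7,53,-0.003,0,0],[1.2,0.7,54,-0.003,0,0],[1.2,0.7,54,-0.003,0,0],[1.2,0.7,54,-0.003,0,0]]]'

```text
time: 14.0
ee_pos: [0.5737, 0.0074, 0.0813]
orientation: [2.227, 2.073, 0.18]
wrist_force: [-0.4, 0.4, -3.3]
finger_gap: 0.0611
finger_force: 30.0
```

```bash
python3 look.py w8; python3 - <<'E'
from edge import *
print(rel(off(0)),state()["wrist_force"],state()["ft_torque"].round(2))
E
```

```text
tool [103.9  -0.2  10.2] [-0.02  0.59 -2.63]
[ 1.4190e-01 -3.1160e-01  4.7197e+00  7.0000e-04  5.0000e-04 -1.0000e-04] [-0.01550843  0.58992886 -2.62549999] [-0.04  0.2  -0.  ]
```

>>> apply_moves --increments '[[[0,0,0.8,0,0,0],[0,0,1.6,0,0,0],[0,0,2.2,0,0,0],[0,0,2.8,0,0,0],[0,0,3.2,0,0,0],[0,0,3.6,0,0,0],[0,0,3.9,0,0,0],[0,0,4.2,0,0,0],[0,0,4.2,0,0,0],[0,0,4.2,0,0,0]]]'

```text
time: 15.35
ee_pos: [0.5742, 0.0075, 0.0781]
orientation: [2.227, 2.073, 0.18]
wrist_force: [-8.9, 0.5, 14.4]
finger_gap: 0.0613
finger_force: 41.0
```

```bash
python3 look.py w9; python3 - <<'E'
from edge import *
print(rel(off(0)),state()["wrist_force"],state()["ft_torque"].round(2))
E
```

```text
tool [103.4  -0.2   7. ] [-8.05  0.09 14.42]
[ 1.4790e-01 -4.1510e-01  1.4868e+00  1.1000e-03  5.0000e-04 -2.0000e-04] [-8.04813479  0.09023424 14.4221472 ] [-0.23  0.73 -0.08]
```

>>> apply_moves --increments '[[[0,0,-0.4,0,0,0],[0,0,-0.6,0,0,0],[0,0,-0.7,0,0,0],[0,0,-0.7,0,0,0],[0,0,-0.7,0,0,0],[0,0,-0.7,0,0,0],[0,0,-0.7,0,0,0],[0,0,-0.7,0,0,0],[0,0,-0.7,0,0,0],[0,0,-0.7,0,0,0]]]'

```text
time: 16.7
ee_pos: [0.5741, 0.0075, 0.0782]
orientation: [2.227, 2.073, 0.18]
wrist_force: [-4.4, 0.9, 5.8]
finger_gap: 0.0615
finger_force: 35.8
```

>>> apply_moves --increments '[[[0,0,0,0,0,0],[0,0,0,0,0,0],[0,0,-0.3,0,0,0],[0,0,-0.6,0,0,0],[0,0,-1,0,0,0],[0,0,-1.5,0,0,0],[0,0,-2,0,0,0],[0,0,-2,0,0,0],[0,0,-2,0,0,0],[0,0,-2,0,0,0]]]' --gripper 0.76

```text
time: 17.95
ee_pos: [0.5738, 0.0074, 0.0796]
orientation: [2.227, 2.073, 0.179]
wrist_force: [-0.0, -0.5, 0.7]
finger_gap: 0.07
finger_force: 0.0
```

Released. Rising along the tool axis, then looking.

>>> apply_moves --increments '[[[0,0,-3,0,0,0],[0,0,-8,0,0,0],[0,0,-15,0,0,0],[0,0,-25,0,0,0],[0,0,-40,0,0,0],[0,0,-60,0,0,0],[0,0,-80,0,0,0],[0,0,-90,0,0,0],[0,0,-90,0,0,0],[0,0,-90,0,0,0]]]'

```text
time: 19.2
ee_pos: [0.56, 0.0064, 0.1681]
orientation: [2.227, 2.073, 0.179]
wrist_force: [-0.0, -0.8, -0.3]
finger_gap: 0.0699
finger_force: 0.0
```

```bash
python3 look.py w10; python3 - <<'E'
from edge import *
print(pr([[72,-102,0],[72,-102,34],[36,-102,34],[72,102,34],[36,102,34],[72,102,0],[73,90,16],[73,-90,16],[134,90,5.5],[134,-90,5.5],[36.5,90,16]]))
E
```

```text
tool [117.6  -0.2  96.9] [ 0.04 -0.36  0.03]
[[351.2, 459.9], [335.3, 493.9], [273.5, 487.3], [320.9, 97.6], [245.8, 99.5], [341.7, 107.2], [335.4, 129.1], [345.3, 456.8], [461.8, 129.2], [452.1, 456.5], [265.1, 130.1]]
```

View pics/w10v.png

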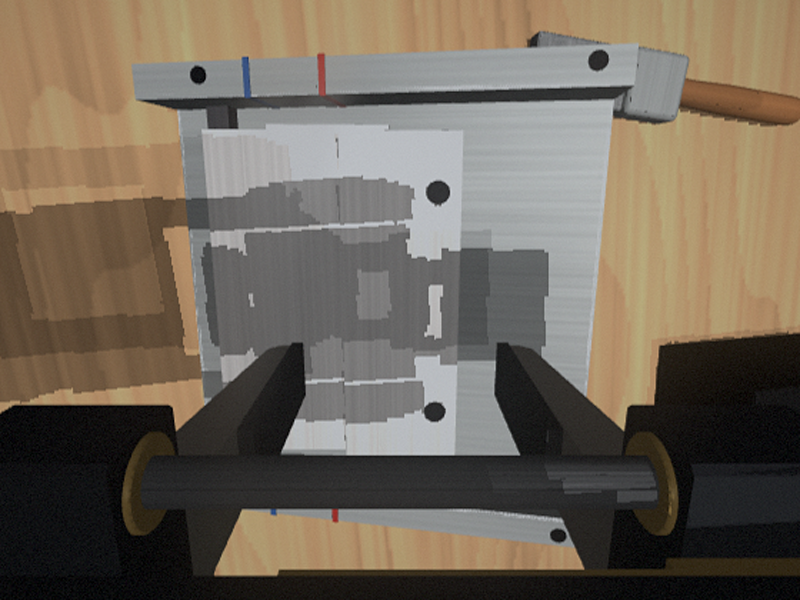

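Plate 3's lower edge (337,140)–(344,390) agrees with the red-line prediction. I'll check plate 2 from the downhill view, where its seam shows.

```bash
python3 - <<'E'
from edge import *
print(rel(tool(C,.12,0,.12)))
E
```

```text
[  0.162   -1.4329 -23.2764  -0.1306  -0.1296  -1.567 ]
```

>>> apply_moves --increments '[[[0,-1,-23,-0.13,-0.13,-1.567],[0,-1,-23,-0.13,-0.13,-1.567],[0,-1,-23,-0.13,-0.13,-1.567],[0,-1,-23,-0.13,-0.13,-1.567],[0,-1,-23,-0.13,-0.13,-1.567],[0,-1,-23,-0.13,-0.13,-1.567],[0,-1,-23,-0.13,-0.13,-1.567],[0,-1,-23,-0.13,-0.13,-1.567],[0,-1,-23,-0.13,-0.13,-1.567],[0,-1,-23,-0.13,-0.13,-1.567]]]'

```text
time: 20.55
ee_pos: [0.5555, 0.0061, 0.1906]
orientation: [0.105, 2.826, 0.016]
wrist_force: [-0.8, -0.7, 0.7]
finger_gap: 0.0699
finger_force: 0.0
```

```bash
python3 look.py w11; python3 - <<'E'
from edge import *
print(pr([[36,-102,34],[36,102,34],[72,-102,34],[72,102,34],[36,-102,0],[36,102,0],[72,-102,0],[72,102,0],[37,-90,16],[37,90,16],[73,-90,16],[73,90,16],[134,-90,5.5],[134,90,5.5]]))
E
```

```text
tool [120.6  -0.2 119.9] [-0.09 -0.19  0.47]
[[190.9, 139.6], [607.8, 138.8], [198.4, 214.0], [600.6, 213.3], [215.8, 143.6], [583.0, 142.9], [221.6, 209.3], [577.4, 208.7], [227.9, 143.8], [570.8, 143.2], [233.7, 213.2], [565.3, 212.6], [248.0, 315.9], [551.3, 315.4]]
```

View pics/w11v.png

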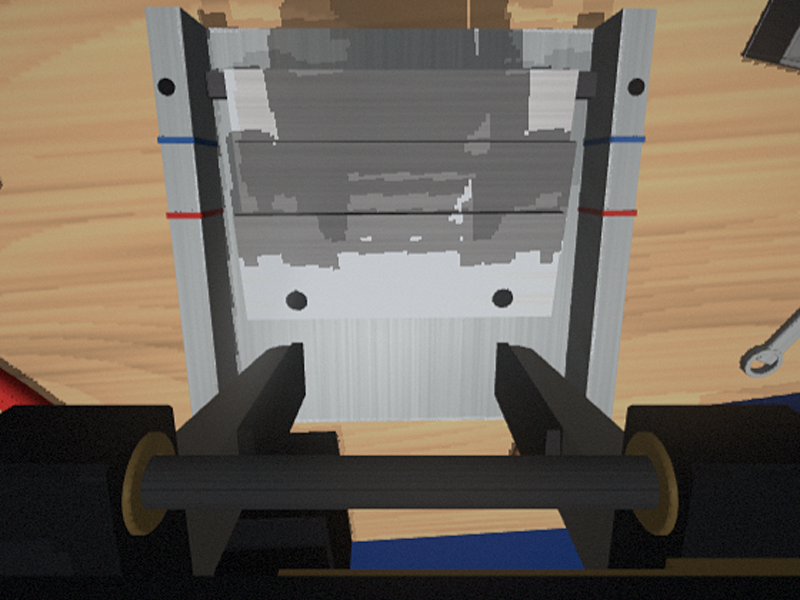

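Both seams are parallel to the marks: plate 2 at row 141 (predicted 143.5, about 1 mm low) and plate 3 at row 212 (predicted 213). Both are within tolerance, so I'm handing in.

```bash
python3 -c "
from rig import *
print(hand_in())"
```

```text
the job is handed in; nothing more can be done
None
```

Job handed in at about 21 s: in the last picture the second plate's lower edge measured about 1 mm downhill of the blue line and the last plate's under 1 mm from the red line, both square and released; the hand-in gave no verdict.

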